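# Close a split bearing housing in its clamping fixture

## Robot

A 6-joint arm with a two-finger parallel gripper is mounted at the origin on the work surface; the furniture and walls round the work are solid. World frame = base frame: x ahead of the robot, y to its left, z up, the work surface at z = 0. Lengths are in mm, angles in degrees, forces in N, time in s.
With the tool pointing down it reaches from about 275 to 1000 mm from the base axis. Payload 8.4 kg.
Tool frame: the origin (TCP) lies at the very end of the fingers, on their centre line; the grasp point (between the pads) lies 19 mm behind it (manip.grip_depth is the z of the grasp point in the tool frame, in mm); z points along the fingers, y is the direction in which the jaws open and shut (so a half turn about z gives the same grasp; the last joint's range is limited). The gripper opens to 85 mm and grips with 20 to 120 N. Pads are 22 mm wide; open, the fingers measure 114 mm over their backs; the gripper's body (76 mm by 85 mm) begins 54 mm behind the grasp point. The pads swing forward as they close: fully open they stand 13 mm farther back than shut.
Start: joints at [-63.736, 20.225, 93.587, -0, 66.188, -0.138], TCP at [277.914, -559.814, 231.281] pointing down, gripper open.
Joint ranges: [-150.9, 150.9], [-52.94, 120.26], [3.33, 152.33], [-74.26, 254.26], [0, 154.13], [-172.89, 172.89]. Speed limits (degrees/s): [127.2, 127.2, 159.86, 180, 180, 180].

## Interface

Orientations are given as [roll, pitch, yaw] about the fixed x, y, z axes, in that order (R = Rz(yaw) Ry(pitch) Rx(roll)).
In Python, from bench import manip gives the robot as it stands.
- The arm moves only by the tool arm_command, never from a script. Its arguments are lists of equal length, an entry for each row: "delta_pos": the shift along the tool's x, y, z in cm, a list of three; "angular": the turn, a rotation vector about the tool's x, y, z in degrees, a list of three. A call has 1 to 12 rows; each row is the pose to reach, as a shift and turn from the pose commanded when the call began, along the tool's axes at that moment; what a row does not reach only later rows make up. A row lasts 1/12 s, in which the tool goes at most 41.7 mm and 7.16 degrees, less where a joint would pass 70% of its speed; a pose out of reach is approached as far as the arm can. A call with a gripper value outside its range is refused whole. "gripper" is the closure, from -1 (fully open) to 1 (shut), so that 0 is half open, set as the call begins (left out, the last holds). The fingers move at their own pace and stop on an object; "newtons" is the grip in N (left out, the last holds). Time passes only in rows, so rows that repeat a pose let the fingers close. It gives the time, the measured TCP pose, the force and the opening at its end, in the units of the state.
- manip.read_state(): the state, without advancing time (a new reading comes with each control period).
- manip.get_image(name): name is "scene" or "side" or "wrist"; returns a dict with "pixels" (420x560x3 uint8, red, green, blue), "mtx" (3x3 intrinsics, pixels), "origin" and "rotation" of the camera in the world. Camera axes: x right, y down, z forward; pixel columns grow to the right and rows downward; lengths in mm; the calibration is good to about 2 mm. A picture is of the moment at which its call begins. There is no depth.
- manip.finish_job(): hands the job in, once; it reports no verdict.
Trained networks look in a picture, given as the dict that the camera call returned (one of the last four; its "shot" number tells which), for a name from the list of things; names that differ only in an ending like _2 or _b are one class to them, and where a whole thing is asked for, a point or a joint stands for the part that bears it (a point fixed in the world has none). Each returns a list of dicts, best first, with "confidence" (0 to 1); they miss things now and then, are a little off and sometimes report something else, mostly with a low value. They report only what shows in the picture. A call takes as long as a camera call.
- manip.look_for(picture, label): "centre" ([column, row] in pixels, amid what is visible of it).
- manip.outline_of(picture, label): "region" (420x560 bool, what is visible of it) and "centre" ([column, row] in pixels, amid what is visible of it).
- manip.spot_point(picture, label): "centre" ([column, row] in pixels: a listed point, or the origin of a listed thing).
The state is a dict: "time": time; "qpos": joint angles; "joint_vel": joint speeds; "joint_torque": joint torques, N m; "position": TCP position; "ee_rot": TCP orientation; "wrist_force": force on the tool from outside, world axes, zero at the start; "ft_torque": the same for the moment, N m; "width": opening from 0.0 (shut) to 1.0 (fully open).
Only numpy, scipy, OpenCV 4.12 (cv2) and the standard library are available. Lean on these libraries where they do the work, as an engineer would, in place of code of your own. Each camera call takes 0.05 s, during which the arm holds its last target. There are 200 camera calls.

## Task

Clamp the lower half of the split bearing housing first: slide the fixture's jaw so that it pushes the half squarely against the end stop, and turn the jaw's knob clockwise until it is tight. Then fit the upper half onto the two dowels over the bearing (either way round) until the split faces meet, and finish while still gripping it and pushing it firmly down, with 10 N or more, so that a colleague can put the bolts in. Leave the other things on the counter where they are.

Things in the scene. Friction and masses are not known exactly. Their poses are not given: they have to be found in the camera images.
- fixture: Clamping fixture, fixed to the counter: a flat aluminium plate 230 x 90 x 12 mm with a dark steel end stop across its +x end and a sliding jaw at its -x end. Origin: centre of the plate's underside, on the counter; x points along the plate from the jaw to the end stop, z up.
- stop_face (a point): Middle of the end stop's clamping face, which looks along the fixture's -x and stands at x = +92 mm of the fixture; the stop is 60 mm wide, 16 mm thick and reaches 36 mm above the counter.
- jaw_face (a point): Middle of the sliding jaw's clamping face (looks along the fixture's +x; 60 mm wide, top 36 mm above the counter). The jaw is an aluminium block 62 mm long behind this face; it carries the knob 45 mm behind the face.
- jaw (a joint): Slide of the jaw along the fixture's +x, in m: 0 = fully open, face at x = -44 mm of the fixture; about 0.032 when the lower half is clamped against the stop. With the knob loose it slides with about 2 N (the lower half needs 3 to 5 N more to be pushed along); the easy way is to grip the knob and push with it. With the knob tight it stays put.
- clamp_knob (a joint): Turn of the knob on the jaw, in rad, growing clockwise seen from above: 0 to 0.3 loose, bites from about 0.9, tight from 1.2 on (0.13 N m turns it loose, less than 0.4 N m tight), hard end at 1.6. It stays where it is left.
- knob_grip (a point): On the knob's vertical axis, at the height to grip: 61 mm above the counter. The knob is a black T-shaped bar knob: bar 50 mm long, 11 mm thick, from 48 to 70 mm above the counter. At joint value 0 the bar lies across the fixture (along its y); this point's x axis is across the bar and its y axis along the bar.
- lower_half: Lower half of a split bearing housing, grey, 104 x 40 x 34 mm, loose on the fixture's plate between jaw and stop, with a gap at each end and slightly askew. Origin: centre of its underside (12 mm above the counter); x along its length, z up. Jaw and stop clamp it by its two end faces (x = +-52 mm). A ball bearing is fixed in its half bore.
- split_face (a point): Centre of the lower half's upper face (split face), 34 mm above its origin, axes as the lower half's. Two upright steel dowels, 8 mm diameter, 12 mm high with tapered tips, stand on this face at x, y = +41, +10 and -41, -10 mm of it. The bearing, 47 mm diameter, axis along y, rises 22 mm above it in the middle.
- upper_half: Upper half (cap) of the housing, grey, 104 x 40 x 48 mm, 0.25 to 0.46 kg, lying on the counter split face down: an arch (half bore of 25 mm radius) with an ear 16 mm thick at each end. Origin: centre of its split face; x along its length, z up. 9.2 mm dowel holes run through the ears at x, y = +41, +10 and -41, -10 mm; it fits also turned by half a turn. Closed, its origin lies on split_face.
- bearing_box: Bystander: flat carton 63 x 62 x 22 mm; origin at the centre of its underside.
- hex_bolt: Bystander: steel bolt with nut, 72 mm long, lying; origin at the centre of its underside.
- brass_elbow: Bystander: brass hose elbow, 50 mm, lying; origin at the centre of its underside.
- stapler: Bystander: black stapler 150 mm long; origin at the centre of its underside.
- cap_grip (a point): Where to grip the upper half: 33 mm above its origin, in the flat-sided block on its crown, which is 36 mm long (x), 40 mm wide (y) and from 27 to 42 mm above the split face; a small brass nipple on it reaches 48 mm. Grip it across y. Axes as the upper half's.

How it is judged (in metres and radians):
On the way:
1. the lower half is clamped square between jaw and stop and the knob is tight, with the upper half still away from it (value of joint clamp_knob above 1.15 rad and x of lower_half in the frame of stop_face above -0.0535 m and x of lower_half in the frame of jaw_face below 0.0535 m and angle between the x axis of lower_half and the x axis of fixture, either way round below 0.03 rad and horizontal distance between upper_half and split_face above 0.08 m), for 0.2 s.
At the end, for the whole second after the job is handed in: Knob above 1.15 rad; lower half's ends within 1.5 mm of stop and jaw, turned under 0.03 rad. Upper half on the dowels: gap under 1.5 mm, centres within 2 mm, turned under 0.04 rad, still gripped by the fingers, the halves pressed together with more than 9 N (10 to 25 N is right) (value of joint clamp_knob above 1.15 rad and x of lower_half in the frame of stop_face above -0.0535 m and x of lower_half in the frame of jaw_face below 0.0535 m and angle between the x axis of lower_half and the x axis of fixture, either way round below 0.03 rad and z of upper_half in the frame of split_face below 0.0015 m and horizontal distance between upper_half and split_face below 0.002 m and angle between the x axis of upper_half and the x axis of lower_half, either way round below 0.04 rad and angle between the z axis of upper_half and the z axis of lower_half, either way round below 0.03 rad and contact force between upper_half and lower_half above 9 N and contact force between the fingers and upper_half above 3 N); the arm keeps its last pose, push and grip.
It fails at once if another thing on the counter is shoved more than 25 mm (distance of any of bearing_box, hex_bolt, brass_elbow, stapler from where it was at the start of the episode above 0.025 m).
It also fails if it takes over 54 s, if anything falls off the work surface, if the arm or the gripper's body presses on something with over 40 N, if the wrist force passes 120 N, or if a joint passes its speed limit or range.

## Working session

There is one attempt and no reset: what is moved stays moved. The work goes in short steps, Python scripts to look and compute and a tool call to move; the robot and the scene stay as the last step left them, time stands still between calls to the robot, and variables do not carry over. Pictures are saved under pics/ and viewed, about 8 in all and at most 12, crops included, and the job is handed in when it is done.

Besides the shell and the picture viewer there is one more tool, called after "Call:" in YAML: its name, and indented under it one key for each argument. arm_command: Moves the arm, as the interface text tells. Its arguments: {"type":"object","properties":{"delta_pos":{"type":"array","items":{"type":"array","items":{"type":"number"}}},"angular":{"type":"array","items":{"type":"array","items":{"type":"number"}}},"gripper":{"type":"number"},"newtons":{"type":"number"}},"required":["delta_pos","angular"]}

```bash
mkdir -p pics; cat > h.py <<'E'
import numpy as np, cv2
from scipy.spatial.transform import Rotation as Ro
from bench import manip
def ray(im,px):
    d=np.linalg.inv(im["mtx"])@[px[0],px[1],1.]; return np.array(im["origin"],float),np.array(im["rotation"])@d
def at_z(im,px,z):
    o,d=ray(im,px); return (o+d*(z-o[2])/d[2])
def proj(im,P):
    p=np.array(im["rotation"]).T@(np.array(P,float)-im["origin"]); q=np.array(im["mtx"])@p; return q[:2]/q[2]
def tri(L):
    A=np.zeros((3,3));b=np.zeros(3)
    for im,px in L:
        o,d=ray(im,px);d=d/np.linalg.norm(d);M=np.eye(3)-np.outer(d,d);A+=M;b+=M@o
    return np.linalg.solve(A,b)
def save(im,n): cv2.imwrite(f"pics/{n}.png",cv2.cvtColor(im["pixels"],cv2.COLOR_RGB2BGR))
E
cat > a.py <<'E'
from h import *
s=manip.read_state();print(s, manip.grip_depth)
ims={n:manip.get_image(n) for n in("scene","side","wrist")}
for n,im in ims.items(): save(im,n+"0"); print(n,np.round(im["origin"]),np.round(im["rotation"],2).tolist())
cv2.imwrite("pics/both.png",np.hstack([cv2.imread("pics/scene0.png"),cv2.imread("pics/side0.png")])[:, :])
for l in ["fixture","stop_face","jaw_face","knob_grip","lower_half","split_face","upper_half","cap_grip","bearing_box","hex_bolt","brass_elbow","stapler"]:
    L=[]
    for n in ims:
        r=manip.spot_point(ims[n],l)
        if r: print(l,n,np.round(r[0]["centre"],1),round(r[0]["confidence"],2)); 
        if r and r[0]["confidence"]>.5: L.append((ims[n],r[0]["centre"]))
    if len(L)>1:
        P=tri(L);print("   ",np.round(P,1),[np.round(proj(i,P)-p,1).tolist() for i,p in L])
E
python3 a.py
```

```text
{'time': 0.0, 'qpos': array([-6.37333580e+01,  2.02608767e+01,  9.36285310e+01,  4.82025365e-04,
        6.61891809e+01, -1.37530498e-01]), 'joint_vel': array([-0.02285013,  0.04799496,  0.02661876,  0.09430636, -0.08600724,
       -0.07473028]), 'joint_torque': array([ 4.17304967e-03, -6.05240965e+01, -3.42065227e+01,  4.14094284e-04,
        9.32064140e-03, -2.96736425e-05]), 'position': array([ 277.72920747, -559.37157524,  230.5833103 ]), 'ee_rot': array([-1.79921413e+02, -6.29368996e-04,  2.64039771e+01]), 'wrist_force': array([-0.87331339, -1.09513425,  0.3809403 ]), 'ft_torque': array([ 0.03299689, -0.05096793, -0.0199716 ]), 'width': 0.9987907569369551} -18.700000000000003
scene [1105.  206.  903.] [-141.97, -0.59, 120.35]
side [ 861. -493. 1070.] [-151.92, -0.51, 42.47]
wrist [ 340. -528.  373.] [163.94, 0.09, -63.66]
fixture scene [225.3 189.9] 0.59
fixture side [211.2 265.7] 0.76Traceback (most recent call last):
  File "a.py", line 13, in <module>
    P=tri(L);print("   ",np.round(P,1),[np.round(proj(i,P)-p,1).tolist() for i,p in L])
                                                 ~~~~^^^^^
  File "h.py", line 9, in proj
    p=np.array(im["rotation"]).T@(np.array(P,float)-im["origin"]); q=np.array(im["mtx"])@p; return q[:2]/q[2]
                                                                     ~~~~~~~~~~~~~~~~~~~^~
ValueError: matmul: Input operand 1 does not have enough dimensions (has 0, gufunc core with signature (n?,k),(k,m?)->(n?,m?) requires 1)
```

```bash
sed -i 's/np.array(im\["rotation"\])/RM(im)/g' h.py; cat >> h.py <<'E'
def RM(im): return Ro.from_euler("xyz",im["rotation"],degrees=True).as_matrix()
E
sed -i 's/^s=man.*$//' a.py; python3 a.py
```

```text
scene [1105.  206.  903.] [-141.97, -0.59, 120.35]
side [ 861. -493. 1070.] [-151.92, -0.51, 42.47]
wrist [ 340. -528.  374.] [163.94, 0.03, -63.66]
fixture scene [225.8 188.4] 0.75
fixture side [214.7 266.6] 0.62
    [ 484.3 -292.6   -3.7] [[-0.7, 0.5], [-0.3, -0.9]]
stop_face scene [185.3 184.7] 0.68
stop_face side [209.1 301. ] 0.74
    [ 545.8 -362.    31.5] [[0.0, -0.0], [0.0, 0.1]]
jaw_face scene [243.4 178.2] 0.9
jaw_face side [211.4 243. ] 0.77
    [ 446.6 -262.8   16.5] [[-0.1, 0.1], [-0.0, -0.1]]
knob_grip scene [260.  164.5] 0.64
knob_grip side [213.5 218.2] 0.61
    [ 424.6 -228.    63.3] [[-0.2, 0.2], [-0.1, -0.2]]
lower_half scene [209.9 188. ] 0.81
lower_half side [211.1 278.9] 0.74
    [ 505.5 -321.3    4.9] [[0.4, -0.3], [0.2, 0.5]]
split_face scene [210.4 177.2] 0.86
split_face side [207.5 268.8] 0.93
    [ 498.3 -317.9   41.8] [[1.3, -1.1], [0.7, 1.7]]
upper_half scene [358.4 232.4] 0.74
upper_half side [293.8 163.5] 0.75
    [427.9  41.7 -17.6] [[-0.3, 0.3], [-0.1, -0.3]]
cap_grip scene [359.4 224.1] 0.63
cap_grip side [297.6 157.4] 0.95
    [438.6  41.3  25.3] [[-0.7, 0.7], [-0.3, -0.9]]
bearing_box scene [305.6 250.4] 0.79
bearing_box side [304.8 207.4] 0.87
    [536.2 -38.3 -12. ] [[0.5, -0.5], [0.2, 0.6]]
hex_bolt scene [254.5 239.5] 0.67
hex_bolt side [288.4 250.6] 0.72
    [ 580.9 -150.3   -1.5] [[-1.1, 0.9], [-0.5, -1.3]]
brass_elbow scene [430.4 220.8] 0.56
brass_elbow side [301.6 105.3] 0.51
    [334.3 176.7  13.3] [[-0.0, 0.0], [-0.0, -0.0]]
stapler scene [144.8 231.1] 0.97
stapler side [253.5 355.3] 0.65
    [ 687.7 -375.5    1.7] [[-0.1, 0.1], [-0.1, -0.2]]
```

View pics/scene0.png

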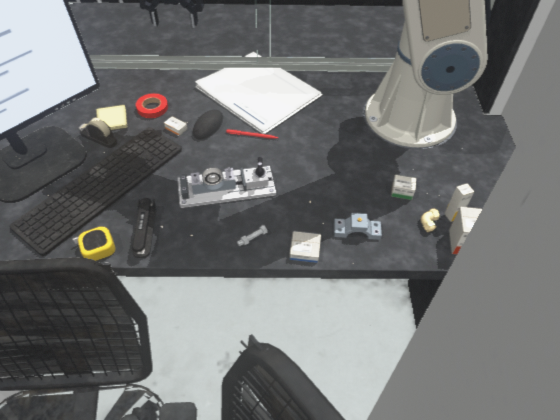

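View pics/side0.png

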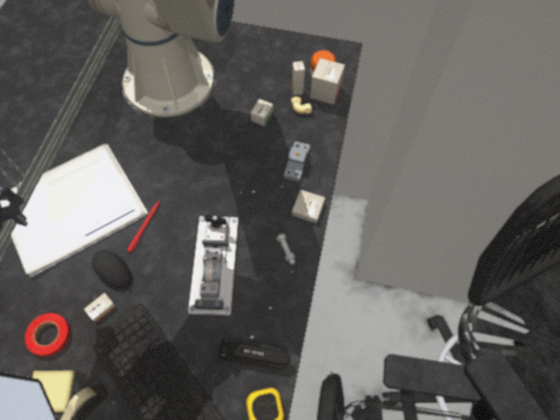

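```bash
cat >> h.py <<'E'
import json,os
def R0(): 
    c=json.load(open("cmd.json")); return np.array(c["p"]),Ro.from_euler("xyz",c["e"],degrees=True)
def setcmd(p,e): json.dump({"p":list(map(float,p)),"e":list(map(float,e))},open("cmd.json","w"))
def go(p,yaw,commit=True):
    "prints the row for target TCP p (mm) tool-down yaw from last commanded pose; commits it as commanded"
    p0,r0=R0(); rt=Ro.from_euler("xyz",[180,0,yaw],degrees=True)
    d=np.round(r0.inv().apply(np.array(p)-p0)/10,2); w=np.round((r0.inv()*rt).as_rotvec(degrees=True),2)
    print("ROW",d.tolist(),w.tolist())
    if commit: setcmd(p0+r0.apply(d*10),(r0*Ro.from_rotvec(w,degrees=True)).as_euler("xyz",degrees=True))
def st():
    s=manip.read_state(); print(round(s["time"],2),np.round(s["position"],1),np.round(s["ee_rot"],1),"F",np.round(s["wrist_force"],1),"T",np.round(s["ft_torque"],2),"w",round(s["width"],3))
E
python3 -c "
from h import *
setcmd([277.914,-559.814,231.281],[-180,0,26.402])
go([507,-273,231],42)"
```

```text
ROW [33.27, -15.5, 0.03] [-0.0, -0.0, -15.6]
```

Call:
arm_command:
  delta_pos:
    - [33.27,-15.5,0.03]
    - [33.27,-15.5,0.03]
    - [33.27,-15.5,0.03]
    - [33.27,-15.5,0.03]
    - [33.27,-15.5,0.03]
    - [33.27,-15.5,0.03]
    - [33.27,-15.5,0.03]
    - [33.27,-15.5,0.03]
    - [33.27,-15.5,0.03]
    - [33.27,-15.5,0.03]
    - [33.27,-15.5,0.03]
    - [33.27,-15.5,0.03]
  angular:
    - [0,0,-15.6]
    - [0,0,-15.6]
    - [0,0,-15.6]
    - [0,0,-15.6]
    - [0,0,-15.6]
    - [0,0,-15.6]
    - [0,0,-15.6]
    - [0,0,-15.6]
    - [0,0,-15.6]
    - [0,0,-15.6]
    - [0,0,-15.6]
    - [0,0,-15.6]
  gripper: -0.1

```text
time: 3.25
position: [506.8, -273.1, 230.9]
ee_rot: [-180.0, 0.0, 42.1]
wrist_force: [-0.4, -0.1, -0.4]
width: 0.551
```

```bash
cat > b.py <<'E'
from h import *
import sys
st()
im=manip.get_image("wrist"); save(im,sys.argv[1])
Z=dict(stop_face=24,jaw_face=24,knob_grip=61,split_face=46,lower_half=12,fixture=0,cap_grip=33,upper_half=0)
for l in sys.argv[2:]:
    for r in manip.spot_point(im,l)[:1]: print(l,np.round(r["centre"],1),round(r["confidence"],2),np.round(at_z(im,r["centre"],Z[l]),1))
E
python3 b.py w1 fixture stop_face jaw_face knob_grip lower_half split_face
```

```text
3.25 [ 506.8 -273.1  230.9] [-180.     0.    42.1] F [-0.4 -0.1 -0.4] T [0.09 0.01 0.05] w 0.551
fixture [273.  205.7] 0.62 [ 483.4 -288.6    0. ]
stop_face [346.9 214.5] 0.96 [ 541.4 -360.5   24. ]
jaw_face [244.  212.9] 0.75 [ 457.2 -263.9   24. ]
knob_grip [197.8 216.3] 0.64 [ 430.4 -224.    61. ]
lower_half [296.9 212.7] 0.73 [ 499.5 -315.6   12. ]
split_face [297.7 217.6] 0.92 [ 501.3 -311.9   46. ]
```

View pics/w1.png

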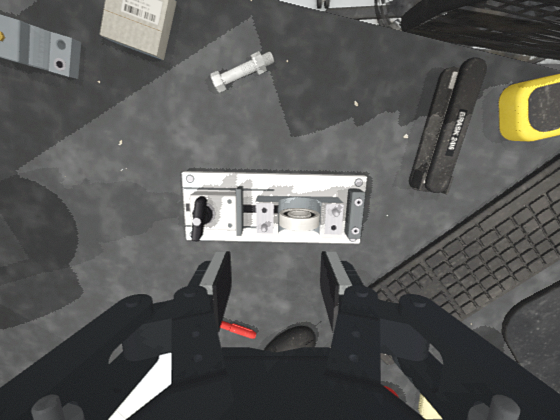

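```bash
python3 - <<'E'
from h import *
im=cv2.imread("pics/w1.png"); c=im[155:260,165:385]; cv2.imwrite("pics/w1c.png",cv2.resize(c,None,fx=3.6,fy=3.6,interpolation=cv2.INTER_CUBIC))
E
```

```text
(no output)
```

View pics/w1c.png

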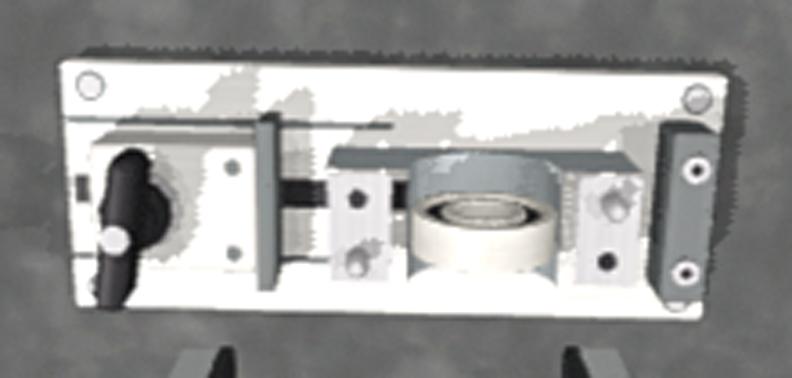

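```bash
python3 - <<'E'
from h import *
im=manip.get_image("wrist")
f=lambda x,y,z: at_z(im,(165+x/3.6,155+y/3.6),z)
c=np.array([f(60,62,12),f(730,75,12),f(703,318,12),f(78,308,12)]);print(c.round(1)); m=c.mean(0);print("ctr",m)
for a,b in((0,1),(3,2)): d=c[b]-c[a]; print(np.linalg.norm(d),np.degrees(np.arctan2(d[1],d[0])))
for a,b in((3,0),(2,1)): d=c[b]-c[a]; print(np.linalg.norm(d),np.degrees(np.arctan2(d[1],d[0])))
d=c[1]-c[0]+c[2]-c[3]; th=np.arctan2(d[1],d[0]);R=np.array([[np.cos(th),-np.sin(th)],[np.sin(th),np.cos(th)]])
loc=lambda p:(R.T@(p-m)[:2]).round(1)
for n,q in dict(kt=(131,152,70),kb=(113,305,70),kbL=(98,305,70),kbR=(130,305,70),jawT=(266,118,36),jawB=(266,288,36),stT=(662,128,36),stB=(655,298,36),lhTL=(333,168,46),lhBL=(333,278,46),lhTR=(638,172,46),lhBR=(632,285,46)).items(): p=f(*q);print(n,p.round(1),loc(p))
print(im["mtx"].round(1).tolist(),np.round(im["origin"],1), np.degrees(th), "knob xy expect",m[:2]+R@[-89,0])
for t in (-89,): print(loc(at_z(im,(197.8,216.3),61)))
E
```

```text
[[ 442.1 -174.5   12. ]
 [ 592.7 -349.3   12. ]
 [ 524.3 -407.8   12. ]
 [ 373.8 -233.8   12. ]]
ctr [ 483.23164109 -291.3368249    12.        ]
230.77020086089053 -49.25176428004459
230.07055826072767 -49.11626299134615
90.51639219961329 40.97718716653129
89.97220323477521 40.53261719733408
kt [ 453.3 -214.4   70. ] [-77.8  27.7]
kb [ 411.4 -240.    70. ] [-85.8 -20.8]
kbL [ 408.3 -236.6   70. ] [-90.4 -20.9]
kbR [ 414.9 -243.9   70. ] [-80.6 -20.7]
jawT [ 479.9 -238.9   36. ] [-41.9  31.8]
jawB [ 434.7 -276.7   36. ] [-42.8 -27.2]
stT [ 563.7 -337.3   36. ] [87.4 30.8]
stB [ 520.7 -378.1   36. ] [ 90.2 -28.4]
lhTL [ 484.1 -264.9   46. ] [-19.5  17.9]
lhBL [ 455.8 -289.4   46. ] [-19.4 -19.5]
lhTR [ 548.4 -338.6   46. ] [78.3 18.4]
lhBR [ 520.  -364.7   46. ] [ 79.5 -20.1]
[[292.4, 0.0, 275.3], [0.0, 292.4, 212.5], [0.0, 0.0, 1.0]] [ 558.3 -226.   373.6] -49.184116493912946 knob xy expect [ 425.05853258 -223.98038908]
[-85.2   3.6]
```

```bash
python3 -c "
from h import *
go([426.5,-225.5,120],32)"
```

```text
ROW [-2.8, -8.92, 11.1] [-0.0, -0.0, 10.0]
```

Call:
arm_command:
  delta_pos:
    - [-2.8,-8.92,11.1]
    - [-2.8,-8.92,11.1]
    - [-2.8,-8.92,11.1]
    - [-2.8,-8.92,11.1]
    - [-2.8,-8.92,11.1]
    - [-2.8,-8.92,11.1]
  angular:
    - [0,0,10.0]
    - [0,0,10.0]
    - [0,0,10.0]
    - [0,0,10.0]
    - [0,0,10.0]
    - [0,0,10.0]

```text
time: 4.15
position: [426.1, -225.5, 119.8]
ee_rot: [-180.0, 0.0, 32.0]
wrist_force: [0.8, -1.5, 0.4]
width: 0.55
```

```bash
python3 b.py w2 knob_grip jaw_face
```

```text
4.15 [ 426.1 -225.5  119.8] [-180.    0.   32.] F [ 0.8 -1.5  0.4] T [-0.03 -0.04 -0.03] w 0.55
knob_grip [274.8 225.9] 0.68 [ 427.2 -223.1   61. ]
```

View pics/w2.png

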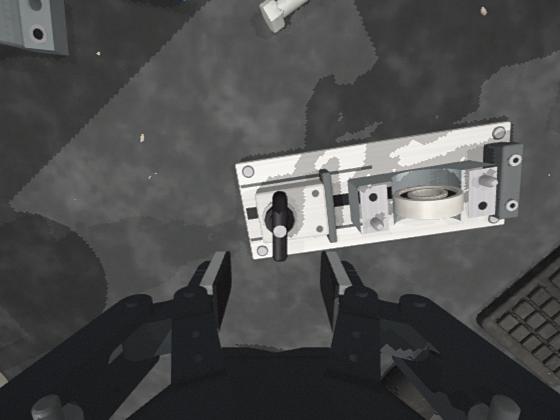

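```bash
python3 - <<'E'
from h import *
im=manip.get_image("wrist")
for q in ((281,194),(280.5,260),(280.5,227)): print(at_z(im,q,70).round(1))
m=np.array([483.2,-291.3]);t=np.radians(-49.2);R=np.array([[np.cos(t),-np.sin(t)],[np.sin(t),np.cos(t)]])
print((R.T@(at_z(im,(280.5,227),70)[:2]-m)).round(1), m+R@[-87,0])
k=m+R@[-86.5,0];print(k)
go([k[0],k[1],42.5],32)
E
```

```text
[ 453.6 -214.7   70. ]
[ 412.1 -240.5   70. ]
[ 433.4 -227.    70. ]
[-81.2   4.3] [ 426.35240745 -225.44143016]
[ 426.67911775 -225.81992769]
ROW [-0.0, 0.04, 7.75] [-0.0, -0.0, 0.0]
```

```bash
python3 - <<'E'
from h import *
setcmd([426.5,-225.5,120],[180,0,32])
m=np.array([483.2,-291.3]);t=np.radians(-49.2);R=np.array([[np.cos(t),-np.sin(t)],[np.sin(t),np.cos(t)]])
k=m+R@[-84.5,0.5];print(k)
go([k[0],k[1],42.5],32)
E
```

```text
[ 428.36445649 -227.0072075 ]
ROW [0.08, 0.23, 7.75] [0.0, 0.0, 0.0]
```

Call:
arm_command:
  delta_pos:
    - [0.08,0.23,3.5]
    - [0.08,0.23,6.5]
    - [0.08,0.23,7.75]
    - [0.08,0.23,7.75]
  angular:
    - [0,0,0]
    - [0,0,0]
    - [0,0,0]
    - [0,0,0]

```text
time: 4.68
position: [427.9, -226.8, 40.7]
ee_rot: [-179.9, 0.1, 32.0]
wrist_force: [-0.0, 0.4, -0.4]
width: 0.553
```

Call:
arm_command:
  delta_pos:
    - [0,0,0]
    - [0,0,0]
    - [0,0,0]
    - [0,0,0]
    - [0,0,0]
    - [0,0,0]
  angular:
    - [0,0,0]
    - [0,0,0]
    - [0,0,0]
    - [0,0,0]
    - [0,0,0]
    - [0,0,0]
  gripper: 1
  newtons: 50

```text
time: 5.18
position: [429.7, -227.7, 43.9]
ee_rot: [179.8, -0.1, 32.0]
wrist_force: [0.6, 0.5, 7.6]
width: 0.229
```

```bash
python3 -c "
from h import *
st()"
```

```text
5.18 [ 429.7 -227.7   43.9] [ 1.798e+02 -1.000e-01  3.200e+01] F [0.6 0.5 7.6] T [ 0.1  -0.08 -0.05] w 0.229
```

Call:
arm_command:
  delta_pos:
    - [0,0,0]
    - [0,0,0]
    - [0,0,0]
  angular:
    - [0,0,0]
    - [0,0,0]
    - [0,0,0]

```text
time: 5.43
position: [429.7, -227.7, 43.9]
ee_rot: [179.8, -0.1, 32.0]
wrist_force: [0.4, 0.0, 7.4]
width: 0.233
```

Call:
arm_command:
  delta_pos:
    - [0,0,0]
    - [0,0,0]
    - [0,0,-0.7]
    - [0,0,-0.7]
    - [0,0,-0.7]
  angular:
    - [0,0,0]
    - [0,0,0]
    - [0,0,0]
    - [0,0,0]
    - [0,0,0]
  gripper: 0.3

```text
time: 5.85
position: [428.7, -227.2, 50.0]
ee_rot: [180.0, -0.0, 32.0]
wrist_force: [-0.2, -0.1, -0.4]
width: 0.355
```

Call:
arm_command:
  delta_pos:
    - [0,0,0]
    - [0,0,0]
    - [0,0,0]
    - [0,0,0]
    - [0,0,0]
  angular:
    - [0,0,0]
    - [0,0,0]
    - [0,0,0]
    - [0,0,0]
    - [0,0,0]
  gripper: 1

```text
time: 6.27
position: [428.5, -227.2, 49.7]
ee_rot: [180.0, -0.0, 32.0]
wrist_force: [-1.4, 0.3, 6.0]
width: 0.126
```

```bash
python3 -c "
from h import *
st();im=manip.get_image('wrist');save(im,'w3')"
```

```text
6.27 [ 428.5 -227.2   49.7] [180.  -0.  32.] F [-1.4  0.3  6. ] T [0.04 0.16 0.01] w 0.126
```

View pics/w3.png

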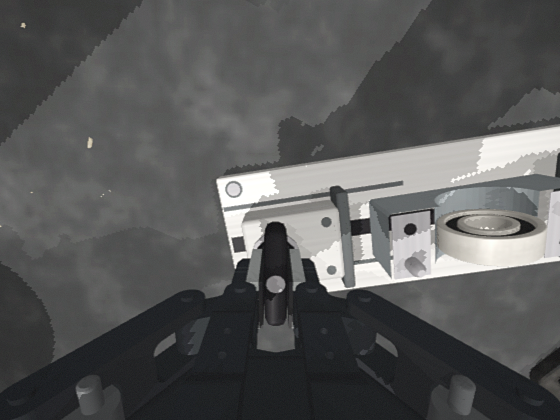

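Call:
arm_command:
  delta_pos:
    - [0.08,0.49,0]
    - [0.15,0.99,0]
    - [0.23,1.48,0]
    - [0.31,1.98,0]
    - [0.38,2.47,0]
    - [0.41,2.67,0]
    - [0.44,2.87,0]
  angular:
    - [0,0,0]
    - [0,0,0]
    - [0,0,0]
    - [0,0,0]
    - [0,0,0]
    - [0,0,0]
    - [0,0,0]

```text
time: 6.9
position: [446.3, -248.0, 49.6]
ee_rot: [-179.8, 0.1, 32.0]
wrist_force: [-6.1, 12.5, 15.6]
width: 0.127
```

```bash
python3 -c "
from h import *
st()"
```

```text
6.9 [ 446.3 -248.    49.6] [-1.798e+02  1.000e-01  3.200e+01] F [-6.1 12.5 15.6] T [2.14 1.15 0.  ] w 0.127
```

Call:
arm_command:
  delta_pos:
    - [0.03,0.2,0]
    - [0.05,0.3,0]
    - [0.05,0.3,0]
  angular:
    - [0,0,0]
    - [0,0,0]
    - [0,0,0]

```text
time: 7.15
position: [446.3, -248.2, 49.4]
ee_rot: [-179.5, 0.1, 31.9]
wrist_force: [-7.7, 15.4, 20.8]
width: 0.127
```

```bash
python3 -c "
from h import *
st()"
```

```text
7.15 [ 446.3 -248.2   49.4] [-1.795e+02  1.000e-01  3.190e+01] F [-7.7 15.4 20.8] T [ 2.64  1.4  -0.04] w 0.127
```

Call:
arm_command:
  delta_pos:
    - [0.03,0.2,0]
    - [0.03,0.2,0]
    - [0.03,0.2,0]
    - [0.03,0.2,0]
    - [0.03,0.2,0]
    - [0.03,0.2,0]
    - [0.03,0.2,0]
    - [0.03,0.2,0]
    - [0.03,0.2,0]
    - [0.03,0.2,0]
    - [0.03,0.2,0]
    - [0.03,0.2,0]
  angular:
    - [0,0,0]
    - [0,0,7]
    - [0,0,14]
    - [0,0,21]
    - [0,0,28]
    - [0,0,35]
    - [0,0,42]
    - [0,0,49]
    - [0,0,56]
    - [0,0,63]
    - [0,0,70]
    - [0,0,73]
  newtons: 90

```text
time: 8.15
position: [446.3, -247.8, 49.5]
ee_rot: [-180.0, 0.7, -41.5]
wrist_force: [-11.3, 25.7, 32.1]
width: 0.108
```

```bash
python3 -c "
from h import *
st()"
```

```text
8.15 [ 446.3 -247.8   49.5] [-180.     0.7  -41.5] F [-11.3  25.7  32.1] T [4.38 1.84 0.2 ] w 0.108
```

Call:
arm_command:
  delta_pos:
    - [-0.3,-0.04,0]
    - [-0.6,-0.08,0]
    - [-0.6,-0.08,0]
  angular:
    - [0,0,0]
    - [0,0,0]
    - [0,0,0]

```text
time: 8.4
position: [446.2, -247.4, 49.8]
ee_rot: [-180.0, 0.1, -41.0]
wrist_force: [-1.7, 5.9, 9.8]
width: 0.104
```

Call:
arm_command:
  delta_pos:
    - [0,0,0]
    - [0,0,0]
    - [0,0,0]
    - [0,0,-3]
    - [0,0,-7]
    - [0,0,-10]
    - [0,0,-10]
  angular:
    - [0,0,0]
    - [0,0,0]
    - [0,0,0]
    - [0,0,0]
    - [0,0,0]
    - [0,0,0]
    - [0,0,0]
  gripper: 0.1

```text
time: 8.98
position: [449.8, -250.2, 154.9]
ee_rot: [-179.9, -0.5, -41.0]
wrist_force: [0.9, -0.7, 0.3]
width: 0.451
```

```bash
python3 b.py w4 split_face
```

```text
8.98 [ 449.8 -250.2  154.9] [-179.9   -0.5  -41. ] F [ 0.9 -0.7  0.3] T [-0.01 -0.07 -0.01] w 0.451
split_face [294.9 100.1] 0.64 [ 509.2 -322.2   46. ]
```

View pics/w4.png

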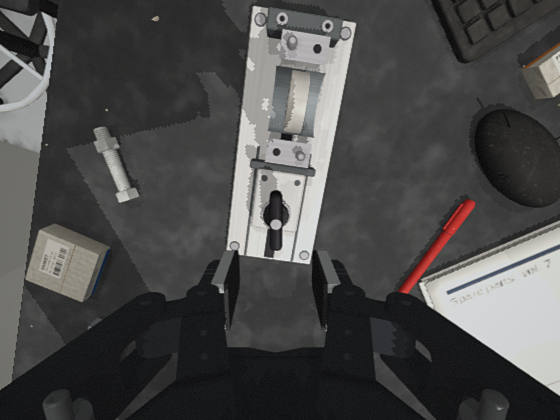

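```bash
python3 -c "
from h import *
s=manip.read_state(); setcmd(s['position'],[180,0,-41.0])
go([509.5,-322,155],-49.2)"
```

```text
ROW [9.48, 1.45, -0.44] [0.0, -0.0, 8.2]
```

Call:
arm_command:
  delta_pos:
    - [9.48,1.45,0]
    - [9.48,1.45,0]
    - [9.48,1.45,0]
    - [9.48,1.45,0]
    - [9.48,1.45,0]
    - [9.48,1.45,0]
  angular:
    - [0,0,8.2]
    - [0,0,8.2]
    - [0,0,8.2]
    - [0,0,8.2]
    - [0,0,8.2]
    - [0,0,8.2]
  gripper: -1

```text
time: 9.58
position: [507.1, -320.2, 147.9]
ee_rot: [179.9, 0.2, -49.2]
wrist_force: [0.2, -0.6, -0.3]
width: 1.001
```

```bash
python3 b.py w5 split_face; python3 -c "
import cv2
cv2.imwrite('pics/w5c.png',cv2.resize(cv2.imread('pics/w5.png')[110:310,200:350],None,fx=3,fy=3,interpolation=cv2.INTER_CUBIC))"
```

```text
9.58 [ 507.1 -320.2  147.9] [179.9   0.2 -49.2] F [ 0.2 -0.6 -0.3] T [-0.04 -0.   -0.07] w 1.001
split_face [274.5 206.9] 0.96 [ 510.1 -322.3   46. ]
```

View pics/w5c.png

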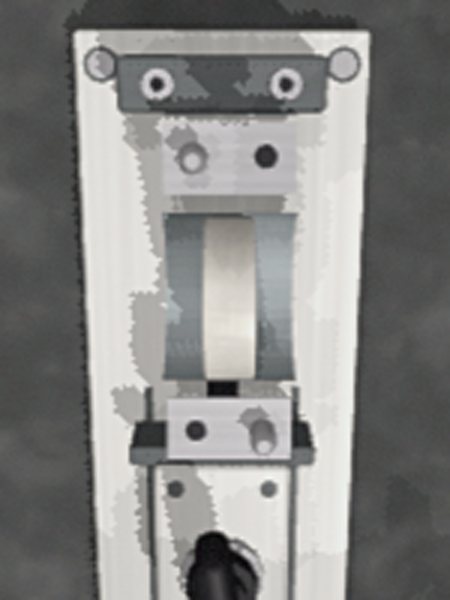

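```bash
python3 - <<'E'
from h import *
im=manip.get_image("wrist")
f=lambda x,y,z: at_z(im,(200+x/3,110+y/3),z)
m=np.array([483.2,-291.3]);t=np.radians(-49.2);R=np.array([[np.cos(t),-np.sin(t)],[np.sin(t),np.cos(t)]])
P={}
for n,q in dict(d1=(192,161,58),d2=(263,441,58),h1=(265,156,46),h2=(196,430,46),TL=(77,32,12),TR=(369,32,12),eTL=(163,121,46),eTR=(298,121,46),eBL=(167,459,46),eBR=(292,459,46)).items():
    p=P[n]=f(*q);print(n,p.round(1),(R.T@(p[:2]-m)).round(1))
for a,b,o in(("d2","d1",np.degrees(np.arctan2(20,82))),("h2","h1",-np.degrees(np.arctan2(20,82)))):
    d=P[b]-P[a];print("mid",(P[a]+P[b])[:2]/2,np.linalg.norm(d),"yaw",np.degrees(np.arctan2(d[1],d[0]))-o)
setcmd([509.5,-322,155-4.4*0],[180,0,-49.2])
s=manip.read_state();print(s["position"])
E
```

```text
d1 [ 542.  -346.2   58. ] [80.   8.6]
d2 [ 474.5 -298.1   58. ] [ -0.6 -11. ]
h1 [ 527.  -359.1   46. ] [ 79.9 -11.2]
h2 [ 488.2 -283.7   46. ] [-2.5  8.8]
TL [ 591.3 -347.9   12. ] [113.5  44.8]
TR [ 524.1 -405.8   12. ] [113.4 -43.8]
eTL [ 554.4 -348.    46. ] [89.4 16.9]
eTR [ 526.4 -372.1   46. ] [ 89.4 -20.1]
eBL [ 488.7 -270.5   46. ] [-12.1  17.8]
eBR [ 459.7 -295.5   46. ] [-12.2 -20.5]
mid [ 508.22824973 -322.12569379] 82.89676593669692 yaw -49.20629891965648
mid [ 507.59731112 -321.3792779 ] 84.77437129775205 yaw -49.11301769347385
[ 507.76987909 -320.43260584  149.09435936]
```

```bash
python3 - <<'E'
from h import *
for n,a,b in(("scene",(341,228),(376,230)),("side",(291,171),(301,147))):
    im=manip.get_image(n);p=at_z(im,a,16);q=at_z(im,b,16);d=q-p;print(p.round(),q.round(),(p+q)[:2]/2,np.degrees(np.arctan2(d[1],d[0])))
setcmd([507.8,-320.4,149.3],[180,0,-49.2])
go([437,41,150],-62)
E
```

```text
[461.   9.  16.] [425.  79.  16.] [442.78506553  44.19838102] 116.70663094541858
[452.   4.  16.] [423.  74.  16.] [437.09051484  38.76668283] 112.4175952666147
ROW [-31.98, -18.26, -0.07] [0.0, -0.0, 12.8]
```

Call:
arm_command:
  delta_pos:
    - [-31.98,-18.26,-0.1]
    - [-31.98,-18.26,-0.1]
    - [-31.98,-18.26,-0.1]
    - [-31.98,-18.26,-0.1]
    - [-31.98,-18.26,-0.1]
    - [-31.98,-18.26,-0.1]
    - [-31.98,-18.26,-0.1]
    - [-31.98,-18.26,-0.1]
    - [-31.98,-18.26,-0.1]
    - [-31.98,-18.26,-0.1]
    - [-31.98,-18.26,-0.1]
    - [-31.98,-18.26,-0.1]
  angular:
    - [0,0,12.8]
    - [0,0,12.8]
    - [0,0,12.8]
    - [0,0,12.8]
    - [0,0,12.8]
    - [0,0,12.8]
    - [0,0,12.8]
    - [0,0,12.8]
    - [0,0,12.8]
    - [0,0,12.8]
    - [0,0,12.8]
    - [0,0,12.8]

```text
time: 10.83
position: [438.0, 39.9, 150.7]
ee_rot: [-180.0, -0.0, -61.9]
wrist_force: [0.2, -0.5, 0.3]
width: 1.002
```

```bash
python3 b.py w6 cap_grip upper_half; python3 -c "
import cv2
cv2.imwrite('pics/w6c.png',cv2.resize(cv2.imread('pics/w6.png')[90:340,150:410],None,fx=2.4,fy=2.4,interpolation=cv2.INTER_CUBIC))"
```

```text
10.83 [438.   39.9 150.7] [-180.    -0.   -61.9] F [ 0.2 -0.5  0.3] T [0.02 0.08 0.01] w 1.002
cap_grip [272.2 204.2] 0.74 [441.7  39.3  33. ]
upper_half [271.1 196.2] 0.58 [443.  40.   0.]
```

View pics/w6c.png

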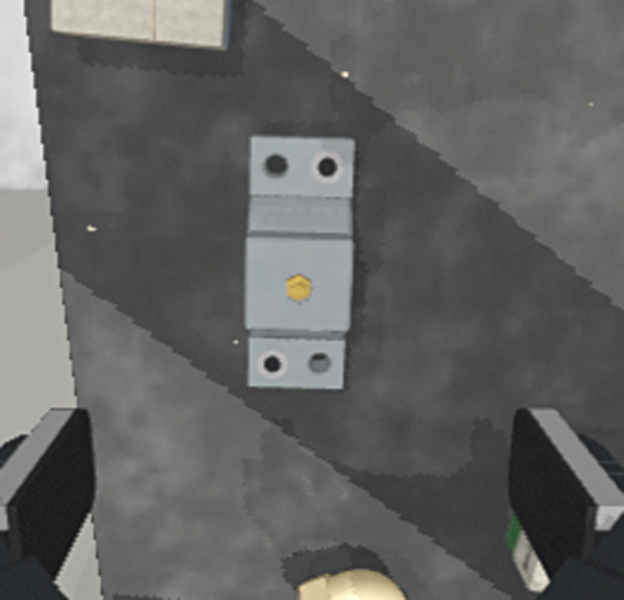

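```bash
python3 - <<'E'
from h import *
im=manip.get_image("wrist")
f=lambda x,y,z: at_z(im,(150+x/2.4,90+y/2.4),z)
A=[(275,165,16),(319,362,16)];B=[(328,167,16),(273,364,16)];a=np.degrees(np.arctan2(20,82))
for (p,q),o in((A,a),(B,-a)):
    P,Q=f(*p),f(*q);d=P-Q;print((P+Q)[:2]/2,np.linalg.norm(d),np.degrees(np.arctan2(d[1],d[0]))-o)
C=[f(*c) for c in((247,237,42),(353,237,42),(350,331,42),(246,328,42))];print(np.round(C,1).tolist(),np.mean(C,0))
for i,j in((0,1),(3,2),(3,0),(2,1)):
    d=C[j]-C[i];print(np.linalg.norm(d).round(1),np.degrees(np.arctan2(d[1],d[0])).round(1))
E1=[f(*c) for c in((250,137,16),(355,139,16),(343,388,16),(248,387,16))];print("ears",np.mean(E1,0),np.degrees(np.arctan2(*(E1[1]-E1[2]+E1[0]-E1[3])[1::-1])))
st()
E
```

```text
[439.64000547  38.86373977] 84.19689387810746 -63.68361049884612
[438.70077154  39.31713169] 85.42169384722094 -63.64027006552812
[[464.2, 31.7, 42.0], [430.1, 13.7, 42.0], [413.6, 45.8, 42.0], [448.9, 63.1, 42.0]] [439.20633465  38.56798055  42.        ]
38.6 -152.2
39.3 -153.9
35.0 -64.0
36.1 -62.8
ears [438.97809689  39.28310426  16.        ] -63.76206265402812
11.03 [438.2  38.9 150.5] [-180.    -0.   -62.1] F [-0.3  0.1 -0. ] T [ 0.05 -0.01 -0.02] w 1.002
```

```bash
python3 - <<'E'
from h import *
setcmd([438.2,38.9,150.5],[180,0,-62.05])
go([439.1,38.9,15],-63.6)
E
```

```text
ROW [0.04, -0.08, 13.55] [0.0, -0.0, 1.55]
```

Call:
arm_command:
  delta_pos:
    - [0.04,-0.08,3.5]
    - [0.04,-0.08,7]
    - [0.04,-0.08,10]
    - [0.04,-0.08,12.5]
    - [0.04,-0.08,13.55]
    - [0.04,-0.08,13.55]
    - [0.04,-0.08,13.55]
  angular:
    - [0,0,1.55]
    - [0,0,1.55]
    - [0,0,1.55]
    - [0,0,1.55]
    - [0,0,1.55]
    - [0,0,1.55]
    - [0,0,1.55]

```text
time: 11.62
position: [438.6, 39.2, 14.6]
ee_rot: [179.9, 0.0, -63.6]
wrist_force: [-0.1, -1.6, 0.0]
width: 0.996
```

Call:
arm_command:
  delta_pos:
    - [0,0,0]
    - [0,0,0]
    - [0,0,0]
    - [0,0,0]
    - [0,0,0]
    - [0,0,0]
    - [0,0,0]
    - [0,0,0]
  angular:
    - [0,0,0]
    - [0,0,0]
    - [0,0,0]
    - [0,0,0]
    - [0,0,0]
    - [0,0,0]
    - [0,0,0]
    - [0,0,0]
  gripper: 1
  newtons: 80

```text
time: 12.28
position: [439.6, 40.0, 16.1]
ee_rot: [-179.9, -0.0, -63.5]
wrist_force: [-2.2, -1.2, 11.4]
width: 0.451
```

```bash
python3 -c "
from h import *
st()"
```

```text
12.28 [439.6  40.   16.1] [-179.9   -0.   -63.5] F [-2.2 -1.2 11.4] T [-0.22  0.37 -0.05] w 0.451
```

```bash
python3 - <<'E'
from h import *
m=np.array([483.2,-291.3]);t=np.radians(-49.2);R=np.array([[np.cos(t),-np.sin(t)],[np.sin(t),np.cos(t)]])
k=m+R@[38.7,-.25];print(k)
setcmd([439.1,39.1,15],[180,0,-63.6])
go([k[0],k[1],130],-49.2)
go([k[0],k[1],95],-49.2,)
E
```

```text
[ 508.29812861 -320.7590638 ]
ROW [35.31, 9.8, -11.5] [-0.0, 0.0, -14.4]
ROW [-0.0, 0.0, 3.5] [-0.0, -0.0, 0.0]
```

Call:
arm_command:
  delta_pos:
    - [0,0,-3]
    - [0,0,-7]
    - [0,0,-11.5]
    - [4,1.1,-11.5]
    - [8,2.2,-11.5]
    - [12,3.3,-11.5]
    - [16,4.4,-11.5]
    - [20,5.5,-11.5]
    - [24,6.7,-11.5]
    - [28,7.8,-11.5]
    - [32,8.9,-11.5]
    - [35.31,9.8,-11.5]
  angular:
    - [0,0,0]
    - [0,0,0]
    - [0,0,0]
    - [0,0,0]
    - [0,0,-3]
    - [0,0,-6]
    - [0,0,-9]
    - [0,0,-12]
    - [0,0,-14.4]
    - [0,0,-14.4]
    - [0,0,-14.4]
    - [0,0,-14.4]

```text
time: 13.28
position: [508.3, -322.6, 130.2]
ee_rot: [180.0, -0.0, -49.2]
wrist_force: [0.6, -0.2, -3.7]
width: 0.453
```

Call:
arm_command:
  delta_pos:
    - [0,0,0]
    - [0,0,2]
    - [0,0,3.5]
    - [0,0,3.5]
    - [0,0,3.5]
    - [0,0,3.5]
  angular:
    - [0,0,0]
    - [0,0,0]
    - [0,0,0]
    - [0,0,0]
    - [0,0,0]
    - [0,0,0]

```text
time: 13.78
position: [508.6, -319.7, 95.7]
ee_rot: [-180.0, -0.0, -49.1]
wrist_force: [-0.2, -0.7, -2.7]
width: 0.453
```

```bash
python3 b.py w7 cap_grip; python3 -c "
import cv2
cv2.imwrite('pics/w7c.png',cv2.resize(cv2.imread('pics/w7.png')[90:400,160:400],None,fx=1.9*1,fy=1.9,interpolation=cv2.INTER_CUBIC))"
```

```text
13.78 [ 508.6 -319.7   95.7] [-180.    -0.   -49.1] F [-0.2 -0.7 -2.7] T [-0.03 -0.01 -0.04] w 0.453
cap_grip [273.6 280.4] 0.63 [ 480.4 -284.5   33. ]
```

View pics/w7c.png

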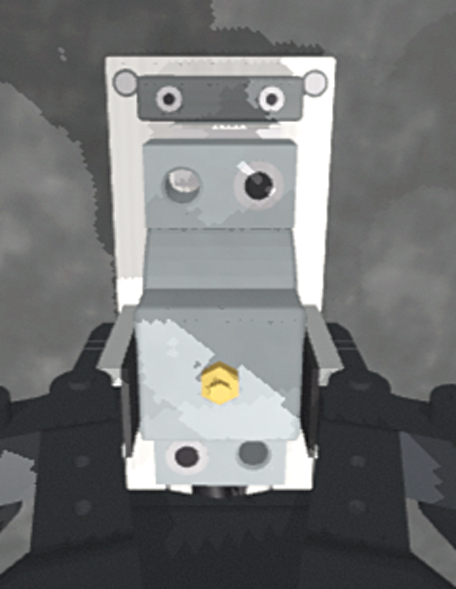

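```bash
python3 -c "
import cv2
cv2.imwrite('pics/w7d.png',cv2.resize(cv2.imread('pics/w7.png')[160:215,230:315],None,fx=9,fy=9,interpolation=cv2.INTER_CUBIC))"
```

```text
(no output)
```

View pics/w7d.png

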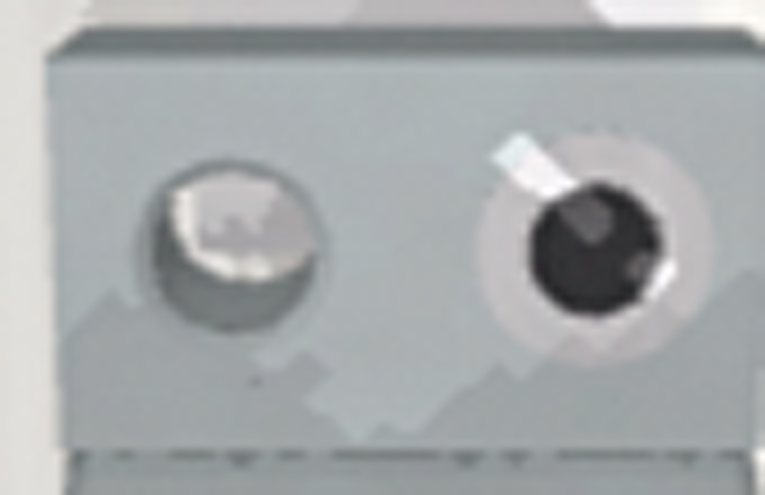

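```bash
python3 - <<'E'
from h import *
im=manip.get_image("wrist"); st()
t=np.radians(-49.2);R=np.array([[np.cos(t),-np.sin(t)],[np.sin(t),np.cos(t)]])
g=lambda x,y,z: at_z(im,(230+x/9,160+y/9),z)
h=g(232,246,95.6); b=g(597,248,95.6); d=g(228,223,57)
print(h,b,d,"dowel-hole local",R.T@(d-h)[:2], "hole-bolt",R.T@(h-b)[:2])
px=proj(im,[h[0],h[1],79.6]);print((px-[230,160])*9)
s=manip.read_state();c=R.T@(h[:2]-s["position"][:2]);print("hole rel TCP",c)
o=RM(im).T;print(np.array(im["origin"]).round(1))
E
```

```text
13.93 [ 509.  -320.    96.1] [-1.80e+02 -1.00e-01 -4.91e+01] F [-0.8 -0.2 -3.7] T [-0.   -0.06 -0.04] w 0.458
[ 543.46818288 -344.49927838   95.6       ] [ 528.12847089 -357.5988548    95.6       ] [ 541.79114966 -338.13357247   57.        ] dowel-hole local [-5.91461596  2.88997755] hole-bolt [ 0.10696929 20.17161927]
[248.97249002 195.56498837]
hole rel TCP [41.08102318 10.02404256]
[ 554.4 -372.1  238.9]
```

```bash
python3 - <<'E'
from h import *
im=manip.get_image("wrist"); st()
m=np.array([483.2,-291.3]);t=np.radians(-49.2);R=np.array([[np.cos(t),-np.sin(t)],[np.sin(t),np.cos(t)]])
def L(n,c,r,z): print(n,(R.T@(at_z(im,(c,r),z)[:2]-m)).round(1))
L("capTop",270,166.4,96);L("capBot",270,163.3,80)
a=lambda x,y:(160+x/1.9,90+y/1.9)
L("stopNear z36",*a(220,121),36);L("stop far L",*a(138,76),36);L("stop far R",*a(303,76),36);L("stop nearL",*a(138,120),36);L("stop nearR",*a(302,120),36)
L("plate L",*a(106,58),12);L("plate R",*a(336,58),12)
L("hole",255.8,187.3,96)
print((R.T@(manip.read_state()["position"][:2]-m)).round(2))
# gradient profile for stop near edge
g=cv2.cvtColor(im["pixels"],cv2.COLOR_RGB2GRAY)[120:175,262:285].mean(1).astype(int);print(list(zip(range(120,175),g.tolist())))
E
```

```text
13.98 [ 508.9 -319.9   96. ] [-1.80e+02 -1.00e-01 -4.91e+01] F [ 0.6 -0.8 -3.8] T [-0.02  0.01  0.03] w 0.452
capTop [90.1  3.7]
capBot [89.8  4. ]
stopNear z36 [91.3  0.8]
stop far L [106.8  29.7]
stop far R [106.9 -28.3]
stop nearL [91.7 30.3]
stop nearR [ 91.7 -28.6]
plate L [113.5  45.2]
plate R [113.5 -44.4]
hole [79.7 10.8]
[38.5   0.77]
[(120, 127), (121, 218), (122, 216), (123, 207), (124, 203), (125, 204), (126, 204), (127, 205), (128, 207), (129, 210), (130, 150), (131, 103), (132, 108), (133, 115), (134, 116), (135, 115), (136, 115), (137, 113), (138, 111), (139, 110), (140, 110), (141, 111), (142, 111), (143, 110), (144, 108), (145, 107), (146, 108), (147, 110), (148, 110), (149, 109), (150, 109), (151, 109), (152, 98), (153, 80), (154, 82), (155, 127), (156, 176), (157, 204), (158, 203), (159, 185), (160, 186), (161, 188), (162, 174), (163, 126), (164, 120), (165, 124), (166, 154), (167, 179), (168, 179), (169, 178), (170, 177), (171, 177), (172, 177), (173, 177), (174, 177)]
```

Call:
arm_command:
  delta_pos:
    - [0.15,0.19,0]
    - [0.15,0.19,0]
    - [0.15,0.19,1.0]
    - [0.15,0.19,1.8]
    - [0.15,0.19,1.8]
    - [0.15,0.19,1.8]
  angular:
    - [0,0,0]
    - [0,0,0]
    - [0,0,0]
    - [0,0,0]
    - [0,0,0]
    - [0,0,0]

```text
time: 14.48
position: [507.2, -321.7, 75.8]
ee_rot: [180.0, 0.1, -49.1]
wrist_force: [0.5, 0.7, -2.8]
width: 0.451
```

Call:
arm_command:
  delta_pos:
    - [0,0,0.2]
    - [0,0,0.4]
    - [0,0,0.6]
    - [0,0,0.7]
    - [0,0,0.7]
  angular:
    - [0,0,0]
    - [0,0,0]
    - [0,0,0]
    - [0,0,0]
    - [0,0,0]

```text
time: 14.9
position: [507.8, -322.1, 69.8]
ee_rot: [180.0, 0.0, -49.1]
wrist_force: [0.2, -0.0, -2.5]
width: 0.448
```

```bash
cat >> h.py <<'E'
def loc():
    st(); m=np.array([483.2,-291.3]);t=np.radians(-49.2);R=np.array([[np.cos(t),-np.sin(t)],[np.sin(t),np.cos(t)]])
    s=manip.read_state();print("local",(R.T@(s["position"][:2]-m)).round(2),"F",(R.T@s["wrist_force"][:2]).round(1),"T",(R.T@s["ft_torque"][:2]).round(2))
E
python3 -c "
from h import *
loc()"
```

```text
14.9 [ 507.8 -322.1   69.8] [180.    0.  -49.1] F [ 0.2 -0.  -2.5] T [-0.03  0.02  0.03] w 0.448
local [39.39 -1.48] F [0.1 0.2] T [-0.04 -0.01]
```

Call:
arm_command:
  delta_pos:
    - [0,0,0.2]
    - [0,0,0.4]
    - [0,0,0.6]
    - [0,0,0.8]
    - [0,0,0.8]
  angular:
    - [0,0,0]
    - [0,0,0]
    - [0,0,0]
    - [0,0,0]
    - [0,0,0]

```text
time: 15.32
position: [508.0, -322.2, 62.2]
ee_rot: [-180.0, 0.0, -49.2]
wrist_force: [-1.7, 0.8, 1.8]
width: 0.45
```

```bash
python3 -c "
from h import *
loc()"
```

```text
15.32 [ 508.  -322.2   62.2] [-180.     0.   -49.2] F [-1.7  0.8  1.8] T [0.2  0.19 0.05] w 0.45
local [39.57 -1.43] F [-1.7 -0.7] T [-0.01  0.28]
```

Call:
arm_command:
  delta_pos:
    - [0,0,0.1]
    - [0,0,0.2]
    - [0,0,0.3]
    - [0,0,0.3]
    - [0,0,0.3]
  angular:
    - [0,0,0]
    - [0,0,0]
    - [0,0,0]
    - [0,0,0]
    - [0,0,0]

```text
time: 15.73
position: [508.0, -322.2, 62.1]
ee_rot: [-180.0, -0.0, -49.2]
wrist_force: [-10.6, 7.3, 33.3]
width: 0.452
```

```bash
python3 -c "
from h import *
loc();im=manip.get_image('side')
im2=manip.get_image('wrist');save(im2,'w9')
a=im['pixels'][200:320,170:260];b=im2['pixels'][100:330,150:400]
z=np.hstack([cv2.resize(a,(360,480),interpolation=cv2.INTER_CUBIC),cv2.resize(b,(440,480),interpolation=cv2.INTER_CUBIC)])
cv2.imwrite('pics/fin.png',z[:,:,::-1])"
```

```text
15.73 [ 508.  -322.2   62.1] [-180.    -0.   -49.2] F [-10.6   7.3  33.3] T [1.07 1.69 0.02] w 0.452
local [39.6  -1.45] F [-12.5  -3.2] T [-0.58  1.91]
```

View pics/fin.png

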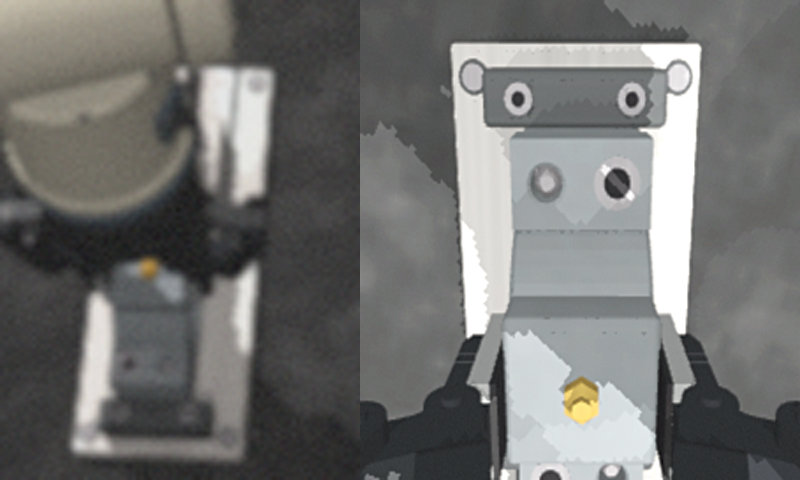

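Call:
arm_command:
  delta_pos:
    - [0,0,-0.08]
    - [0,0,-0.16]
    - [0,0,-0.16]
    - [0,0,-0.16]
    - [0,0,-0.16]
    - [0,0,-0.16]
  angular:
    - [0,0,0]
    - [0,0,0]
    - [0,0,0]
    - [0,0,0]
    - [0,0,0]
    - [0,0,0]

```text
time: 16.33
position: [508.0, -322.2, 62.2]
ee_rot: [-180.0, -0.0, -49.1]
wrist_force: [-6.0, 3.3, 16.2]
width: 0.454
```

```bash
python3 -c "
from h import *
loc()"
```

```text
16.33 [ 508.  -322.2   62.2] [-180.    -0.   -49.1] F [-6.   3.3 16.2] T [0.62 0.85 0.01] w 0.454
local [39.6  -1.43] F [-6.4 -2.4] T [-0.24  1.02]
```

```bash
python3 -c "
from h import *
print(manip.finish_job()); st()"
```

```text
the job is handed in; nothing more can be done
None
the job is handed in; nothing more can be done
```

I clamped the lower half, fitted the upper half onto the dowels and handed the job in at about 16 s. The gripper was still holding the cap and pressing it down.

- **Clamping:** The jaw pushed the lower half along until it stopped against the end stop. I then turned the knob to about 1.43 rad, judged from the tool's yaw, which is past the 1.2 rad where it is tight. A close wrist picture showed the half square, with no visible gaps at jaw or stop.
- **Upper half:** It went down over the dowels with almost no resistance and stopped at TCP height 62.1 to 62.2 mm; I expected about 62.1 mm when closed. The last wrist picture shows a dowel inside its hole.
- **Final push:** My first push read about 33 N at the wrist, above the 10 to 25 N wanted, so I backed off. The last reading was 16 N upward on the tool. With the cap's weight (about 3 N) that makes roughly 19 N between the halves. About 7 N of sideways force on the tool remained. The grip was set to 80 N.

**Checks that disagreed:**
- My first grip on the knob, at the height given, stopped about 20 mm open on what looked like its hub. I gripped it again 7 mm higher.
- Camera estimates of the lower half's centre differed by 1 to 2 mm. I settled it by lining the cap's end up with the stop face.

I did not re-measure the bystanders, but no move went near them.

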